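# Tip the blank out of the tipping tray and lock the tray level

## Task

Push the red crank handle until the tray is tipped to 40 degrees (pointer in the green band, never into the red) and hold it there for at least a second, so that the brass blank rolls out into the red bin by itself; do not touch the blank. Then push the handle gently back until you feel the tray fully home, level on its stop, and lock it by putting the orange-knobbed pin fully down through the yellow tab and the bracket under it, without forcing anything. Let go of the pin, and do not disturb the two sockets and the bottle.

Things in the scene. Friction and masses are not known exactly. Their poses are not given: they have to be found in the camera images.
- fixture: Fixed tipping-tray fixture. Origin: on the bench right under the middle of the tray's pivot (pivot along y, z = 120 mm); x runs from the lock bracket to the tray's open end and the bin. Blue cheeks at y = +-73 mm, to z = 137. Steel tray 170 x 118 mm between them. Curved scale at y = 87 mm, 62 mm from the pivot: white, green at 34 to 46 degrees of tilt, red from 52.
- pan (a joint): Tilt of the tray in rad: 0 is level (on its stop), grows as the open end (+x of the fixture) goes down; 0.70 is 40 degrees, the far stop is 1.05. Stiff pivot: the tray stays where it is left and needs some 3 to 6 N at the handle to move. The blank rolls over its retaining rib at about 0.5.
- lever_grip (a point): Middle of the red crank handle that turns with the tray: round bar 16 mm thick, 60 mm long, along the pivot (fixture y = 105 to 165 mm, this point at 138), 105 mm from the pivot on a 10 mm rod at y = 105. At level it is at fixture x = -36, z = 219 mm; at 40 degrees at x = +36, z = 219. Free space all round. Pushing it to fixture +x tips the tray. Ignore its axes.
- lock_hole (a point): Centre of the upper rim of the 15 mm round through hole in the fixed lock bracket (steel plate 56 x 56 x 10 mm), at fixture (-115, 0, 116) mm; free space 90 mm deep below. The hole axis is vertical.
- tab_hole (a point): Centre of the upper rim of the 14 mm round through hole in the tray's yellow tab (56 x 50 x 8 mm, turns with the tray). At level it lies right over the lock hole, its top at z = 128 mm, 4 mm above the bracket. Do not trust its axes.
- blank: Bored brass blank (a bush; dark bore ends), a cylinder of 44 mm diameter, 80 mm long, about 0.5 kg, in a cradle of two 3 mm ribs in the tray, its axis along the fixture's y. Origin: its centre; its axis is its own y.
- bin: Red stacking bin fixed to the bench in front of the open tray end, 170 x 150 mm, 90 mm high, walls 4 mm, low front (35 mm) towards the tray. Origin: centre of its underside, x away from the tray.
- pin: Lock pin standing in its stand, 0.1 kg. Origin: centre of its lower tip, z up along the pin. Bullet nose 10 mm long (5 mm wide at the tip), shank 12 mm diameter up to z = 60 mm, collar 26 mm wide from 60 to 64 mm, orange round knob 22 mm wide from 64 to 102 mm: grip at about 88. Fully inserted, its collar lies on the yellow tab (origin at world z = 68 mm).
- pin_stand: Grey fixed block 42 x 42 x 70 mm with a 16 mm vertical hole in which the pin is parked, collar on its top. Origin: centre of its underside.
- socket_a: Black impact socket standing on the bench, 42 mm diameter, 80 mm high (bystander). Origin: centre of its underside.
- socket_b: Black impact socket standing on the bench, 38 mm diameter, 70 mm high (bystander). Origin: centre of its underside.
- bottle: Green bottle with black cap, 56 mm diameter, 170 mm high (bystander). Origin: centre of its underside.
There are look-alikes about, which are no part of the job. Of the things shaped like the bin, the red one is meant. There is more than one size of the blank; the job needs the smaller.

How it is judged:
On the way, in this order (a step that is already met when the one before it is completed fails the run):
1. the tray is held at 40 degrees (35 to 46) for a second (value of joint pan between 0.61 and 0.8 rad), for 1 s.
2. the blank lies in the bin and the tray is level again (x of blank in the frame of bin between -0.083 and 0.083 m and y of blank in the frame of bin between -0.073 and 0.073 m and z of blank in the frame of bin below 0.06 m and value of joint pan below 0.015 rad), for 0.2 s.
At the end, for the whole second after the job is handed in: The tray is level (within 0.015 rad), the blank rests inside the bin, and the pin stands released and upright (within 0.12 rad) through the yellow tab and the bracket, its tip within 6 mm of the hole axis and its collar within 4 mm of the tab (all of step 2 and linear speed of each of blank, pin below 0.03 m/s and horizontal distance between pin and lock_hole below 0.006 m and height (world z) of pin between 0.06 and 0.072 m and angle between pin's own z axis and vertical below 0.12 rad); the robot touches nothing.
It fails at once if the tray is tipped into the red, past 0.9 rad (52 degrees) (value of joint pan above 0.9 rad).
It fails at once if the tray is slammed (faster than 2 rad/s) (velocity of joint pan above 2 rad/s or velocity of joint pan below -2 rad/s).
It fails at once if the robot touches the blank (contact force between any of the fingers, the arm and blank above 0.5 N).
It fails at once if the handle, tray or bracket is forced (over 40 N) by the robot or through the pin (contact force between any of the fingers, the arm, pin and fixture above 40 N).
It fails at once if a socket or the bottle is shifted by 20 mm or more or tipped (distance of any of socket_a, socket_b, bottle from where it was at the start of the episode above 0.02 m or angle between any of socket_a, socket_b, bottle's own z axis and vertical above 0.3 rad).
It also fails if it takes over 62 s, if anything falls off the work surface, if the arm or the gripper's body presses on something with over 40 N, if the wrist force passes 120 N, or if a joint passes its speed limit or range.

## Robot

A 7-joint arm with a two-finger parallel gripper is mounted at the origin on the work surface. World frame = base frame: x ahead of the robot, y to its left, z up, the work surface at z = 0. Lengths are in m, angles in rad, forces in N, time in s.
With the tool pointing down it reaches from about 0.4 to 0.85 m from the base axis. Payload 10.4 kg.
Tool frame: the origin (TCP) lies midway between the tips of the shut fingers; the grasp point (between the pads) lies arm.grip_point_offset behind it (arm.grip_point_offset is the distance from the TCP to the grasp point, in m); z points along the fingers, y is the line along which they close (so a half turn about z gives the same grasp; the last joint's range is limited). The gripper opens to 87 mm and grips with 3 to 60 N. Pads are 19 mm wide; open, the fingers measure 117 mm over their backs; the gripper's body (75 mm by 190 mm) begins 51 mm behind the grasp point.
Start: joints at [-1.215, 0.332, -0.065, 1.46, 0.022, 1.35, -0.088], TCP at [0.231, 0.581, 0.223] pointing down, gripper open.
Joint ranges: [-2.6, 2.6], [-0.5, 2.12], [-1.47, 1.34], [0.16, 2.42], [-1.27, 4.41], [0.06, 2.06], [-2.6, 2.6]. Speed limits (rad/s): [2.22, 2.22, 2.79, 2.79, 3.14, 3.14, 3.14].

## Interface

Orientations are given as a 3x3 rotation matrix whose columns are the frame's x, y, z axes.
In Python, from plant import arm gives the robot as it stands.
- The arm moves only by the tool arm_command, never from a script. Its argument "increments" is a list that holds one entry, the list of rows, each a list of 4 numbers: the shift along the tool's x, y, z normalised to -1 to 1, where 1 is 0.25 m, then the turn about the tool's z normalised to -1 to 1, where 1 is pi rad. A call has 1 to 12 rows; each row shifts and turns the commanded pose from where the row before left it, along the tool's axes as they then stand; what a row does not reach is not made up. A row lasts 1/8 s, in which the tool goes at most 62.5 mm and 10.7 degrees, less where a joint would pass 70% of its speed; a pose out of reach is approached as far as the arm can. A call with a number of a shift or a turn outside -1 to 1 is refused whole. A call with a gripper value outside its range is refused whole. "gripper" is the opening, from 0 (shut) to 1 (fully open), set as the call begins (left out, the last holds). The fingers move at their own pace and stop on an object; "grip_force" is the grip in N (left out, the last holds). Time passes only in rows, so rows that do not move let the fingers close. It gives the time, the measured TCP pose, the force, the opening and the grip force at its end, in the units of the state.
- arm.get_state(): the state, without advancing time (a new reading comes with each control period).
- arm.camera(name): name is "scene" or "top" or "wrist"; returns a dict with "pixels" (480x640x3 uint8, red, green, blue), "range_z" (480x640 float32, m along the optical axis (not along the pixel's ray), 0 where there is no reading), "intrinsics" (3x3 intrinsics, pixels), "origin" and "orientation" of the camera in the world. Camera axes: x right, y down, z forward; pixel columns grow to the right and rows downward; lengths in m; the calibration is good to about 2 mm. A picture is of the moment at which its call begins.
- arm.finish_job(): hands the job in; it is judged then, once.
The state is a dict: "time_s": time; "joint_pos": joint angles; "qd": joint speeds; "joint_torque": joint torques, N m; "tool_pos": TCP position; "tool_rot": TCP orientation; "wrist_force": force on the tool from outside, world axes, zero at the start; "moment": the same for the moment, N m; "gripper_width": opening from 0.0 (shut) to 1.0 (fully open); "finger_force": force on a finger pad.
Only numpy, scipy, OpenCV 4.12 (cv2) and the standard library are available. Lean on these libraries where they do the work, as an engineer would, in place of code of your own. Each camera call takes 0.05 s, during which the arm holds its last target. There are 200 camera calls.

## Working session

There is one attempt and no reset: what is moved stays moved. The work goes in short steps, Python scripts to look and compute and a tool call to move; the robot and the scene stay as the last step left them, time stands still between calls to the robot, and variables do not carry over. Pictures are saved under pics/ and viewed, at most 10 in all, crops included, and the job is handed in when it is done.

Besides the shell and the picture viewer there is one more tool, called as name(argument=value, ...), one argument or row to a line, values as JSON. arm_command: Moves the arm, as the interface text tells. Scaled input: -1 to 1 covers 0.25 m each way for a shift and pi rad each way for a turn. Its arguments: {"type":"object","properties":{"increments":{"type":"array","items":{"type":"array","items":{"type":"array","items":{"type":"number"}}}},"gripper":{"type":"number"},"grip_force":{"type":"number"}},"required":["increments"]}

```bash
mkdir -p pics; ls; cat > h.py <<'E'
import numpy as np, cv2, pickle
from plant import arm
def snap(n,tag):
    c=arm.camera(n); pickle.dump(c,open(f'pics/{tag}.pkl','wb')); cv2.imwrite(f'pics/{tag}.png',c['pixels'][:,:,::-1]); return c
def load(tag): return pickle.load(open(f'pics/{tag}.pkl','rb'))
def ray(c,u,v):
    K=np.array(c['intrinsics']); d=np.linalg.inv(K)@[u,v,1]; return np.array(c['origin']),np.array(c['orientation'])@d
def onz(c,u,v,z):
    o,d=ray(c,u,v); return o+d*(z-o[2])/d[2]
def pts(c):
    K=np.array(c['intrinsics']); v,u=np.mgrid[:480,:640]; z=c['range_z']
    p=np.stack([(u-K[0,2])/K[0,0]*z,(v-K[1,2])/K[1,1]*z,z],-1)
    return p@np.array(c['orientation']).T+np.array(c['origin'])
def proj(c,P):
    q=np.array(c['orientation']).T@(np.array(P)-np.array(c['origin'])); q=np.array(c['intrinsics'])@q; return q[:2]/q[2]
def tri(c1,a,c2,b):
    o1,d1=ray(c1,*a);o2,d2=ray(c2,*b); s=np.linalg.lstsq(np.stack([d1,-d2],1),o2-o1,rcond=None)[0]
    p,q=o1+d1*s[0],o2+d2*s[1]; return (p+q)/2,np.linalg.norm(p-q)
E
python3 - <<'E'
from h import *
a=snap('scene','s0');b=snap('top','t0')
cv2.imwrite('pics/st.png',np.vstack([cv2.resize(x['pixels'][:,:,::-1],(800,600)) for x in (a,)]))
s=arm.get_state();print(s, arm.grip_point_offset)
for c in(a,b):print(c['origin'],c['orientation'],c['intrinsics'])
E
```

```text
pics
{'time_s': 0.1, 'joint_pos': array([-1.21462443,  0.33282074, -0.06469468,  1.4608494 ,  0.0215687 ,
        1.34988358, -0.08851084]), 'qd': array([ 0.00173885, -0.00131443,  0.00014135, -0.00333162,  0.00121656,
       -0.00062947,  0.000564  ]), 'joint_torque': array([ 1.77549173e-03, -6.24538565e+01,  2.49232014e-02, -3.90714419e+01,
       -6.12699660e-02,  3.65300733e-02,  4.22219068e-05]), 'tool_pos': array([0.23098251, 0.58038594, 0.22182972]), 'tool_rot': array([[-9.29118103e-01,  3.69782846e-01, -4.43157524e-04],
       [ 3.69783111e-01,  9.29117345e-01, -1.18738627e-03],
       [-2.73297308e-05, -1.26709424e-03, -9.99999197e-01]]), 'wrist_force': array([-0.53408606, -0.27920681, -0.25316077]), 'moment': array([-0.00243621,  0.04141247,  0.04230563]), 'finger_force': 0.0, 'gripper_width': 1.0007498520283102} 0.0187
[ 1.46704182 -0.17995849  0.91154338] [[ 0.30159644  0.61986711 -0.72443382]
 [ 0.9531603  -0.17776321  0.2447155 ]
 [ 0.02291341 -0.76430688 -0.64444547]] [[606.56710414   0.         314.15020819]
 [  0.         606.56710414 242.55544256]
 [  0.           0.           1.        ]]
[0.52073859 0.08918435 1.20679441] [[-0.02748942 -0.99730807  0.06797759]
 [-0.99923939  0.02929684  0.02573593]
 [-0.02765818 -0.06721842 -0.99735486]] [[437.60165047   0.         316.002033  ]
 [  0.         437.60165047 237.57413539]
 [  0.           0.           1.        ]]
```

View pics/s0.png

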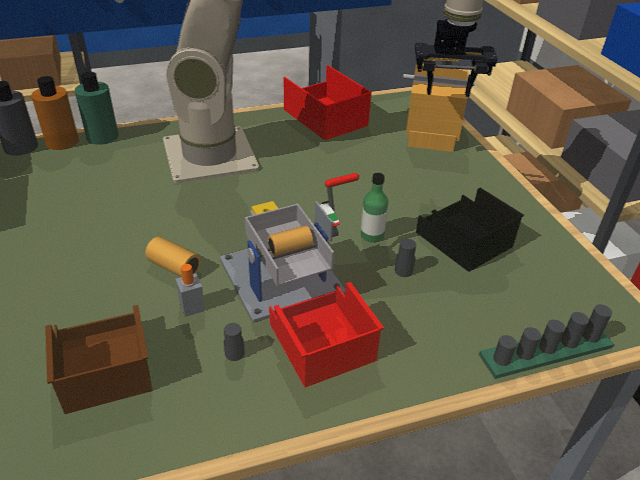

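View pics/t0.png

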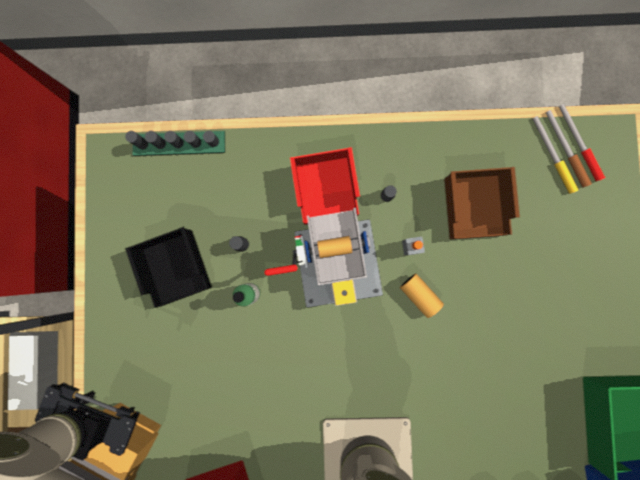

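The scene view shows the fixture at (290,255), the red bin in front at (325,335), the handle at (342,181), the pin at (188,275), and socket_a or socket_b at (405,257) and (233,342). It also shows the bottle at (375,210). Top view: handle (282,270), tab (345,292), pin knob (417,245), bottle (244,294), sockets (238,243) and (388,193).

- **Blanks:** one is in the tray at top (334,247), the other is a bigger loose one at (422,296). The one in the tray is meant.
- **Bins:** there are red bins at top (325,185) and (230,475), plus a brown and a black one. The one at (325,185), at the open tray end, is meant.

Next I measure and take one enlarged crop.

```bash
python3 - <<'E'
from h import *
a=load('s0');b=load('t0')
def blobs(c,lo,hi,roi,mn=8):
    h=cv2.cvtColor(c['pixels'],cv2.COLOR_RGB2HSV); m=cv2.inRange(h,np.array(lo),np.array(hi)); k=np.zeros_like(m);x0,y0,x1,y1=roi;k[y0:y1,x0:x1]=m[y0:y1,x0:x1]
    return k
def cen(k):
    v,u=np.nonzero(k);return np.array([u.mean(),v.mean()]),len(u)
P=[pts(a),pts(b)]
def rep(n,lo,hi,ra,rb):
    ka,kb=blobs(a,lo,hi,ra),blobs(b,lo,hi,rb)
    ca,na=cen(ka);cb,nb=cen(kb)
    print(n,ca.round(1),na,cb.round(1),nb,'tri',*[np.round(x,4) for x in tri(a,ca,b,cb)])
    for p,k in zip(P,(ka,kb)):
        q=p[k>0]; print('   depth med',np.median(q,0).round(4),'lo',np.percentile(q,3,axis=0).round(4),'hi',np.percentile(q,97,axis=0).round(4))
    return ka,kb
rep('knob',(5,180,120),(15,255,255),(175,260,200,290),(405,235,430,255))
rep('tab',(22,150,100),(35,255,255),(245,195,285,220),(330,275,360,310))
ka,kb=rep('handle',(0,180,80),(4,255,255),(322,170,362,192),(262,260,300,280))
for k in (ka,kb):
    v,u=np.nonzero(k); i=np.argmin(u);j=np.argmax(u); print('ends',u.min(),v[u==u.min()].mean(),u.max(),v[u==u.max()].mean())
# tab hole in top
h=b['pixels'][283:305,332:358].sum(-1); print(h)
# fixture base plate corner-ish: stand top, tray
for n,c in (('bottlecap',(375,179)),):
  print(n,P[0][c[1],c[0]])
for n,(u,v) in dict(bot=(240,295),s1=(238,243),s2=(388,193),stand=(411,249),tabp=(350,297)).items(): print(n,P[1][v,u].round(3))
cv2.imwrite('pics/cropt.png',cv2.resize(b['pixels'][140:320,210:450,::-1],None,fx=3.3,fy=3.3,interpolation=cv2.INTER_CUBIC))
E
```

```text
knob [185.5 272.2] 150 [417.1 244.7] 49 tri [ 0.5703 -0.1382  0.0988] 0.0036
   depth med [ 0.5762 -0.1406  0.1084] lo [ 0.5249 -0.1472  0.0623] hi [ 0.5826 -0.1299  0.1152]
   depth med [ 0.5699 -0.1336  0.1115] lo [ 0.5624 -0.143   0.0943] hi [ 0.5769 -0.1273  0.1159]
tab [263.8 207. ] 204 [343.5 292.2] 391 tri [0.4581 0.05   0.1383] 0.0077
   depth med [0.4447 0.0503 0.1284] lo [0.4271 0.0257 0.1225] hi [0.4587 0.0751 0.1314]
   depth med [0.4591 0.0539 0.1279] lo [0.4337 0.0307 0.1237] hi [0.4835 0.0764 0.1318]
handle [341.5 179.5] 231 [280.6 269.6] 201 tri [0.5177 0.1957 0.2208] 0.0015
   depth med [0.5224 0.1927 0.2245] lo [0.5129 0.1601 0.2166] hi [0.5288 0.2277 0.2287]
   depth med [0.5178 0.197  0.2249] lo [0.509  0.1634 0.2205] hi [0.5259 0.229  0.229 ]
ends 325 182.5 358 176.0
ends 265 271.5 296 267.5
[[493 525 521 526 522 529 527 527 526 530 526 524 527 529 525 525 530 523
  522 527 542 538 501 468 465 469]
 [466 521 529 526 518 523 527 524 526 525 520 524 527 526 526 524 520 524
  525 524 540 558 509 470 463 464]
 [467 507 524 529 522 527 523 524 528 529 524 527 525 528 
[... 1594 characters left out ...]
 523 525 523 527 527 527 525 524 524 525 525 524 527 527
  529 524 525 527 530 541 498 405]
 [347 356 402 489 530 528 526 529 526 523 525 525 530 525 524 529 523 526
  525 527 530 531 528 532 492 421]
 [370 380 399 478 526 528 527 522 522 525 525 529 528 521 525 522 526 528
  527 522 517 512 488 475 441 394]
 [350 343 370 457 512 525 525 532 533 528 527 530 513 484 476 477 479 469
  462 443 423 404 398 393 386 365]
 [369 374 395 452 501 525 535 521 508 497 488 480 443 409 392 395 385 393
  378 369 361 360 367 358 370 369]]
bottlecap [0.46547715 0.29364125 0.16997721]
bot [0.46  0.3   0.168]
s1 [0.59  0.322 0.076]
s2 [ 0.709 -0.073  0.069]
stand [ 0.561 -0.126  0.071]
tabp [0.446 0.038 0.127]
```

View pics/cropt.png

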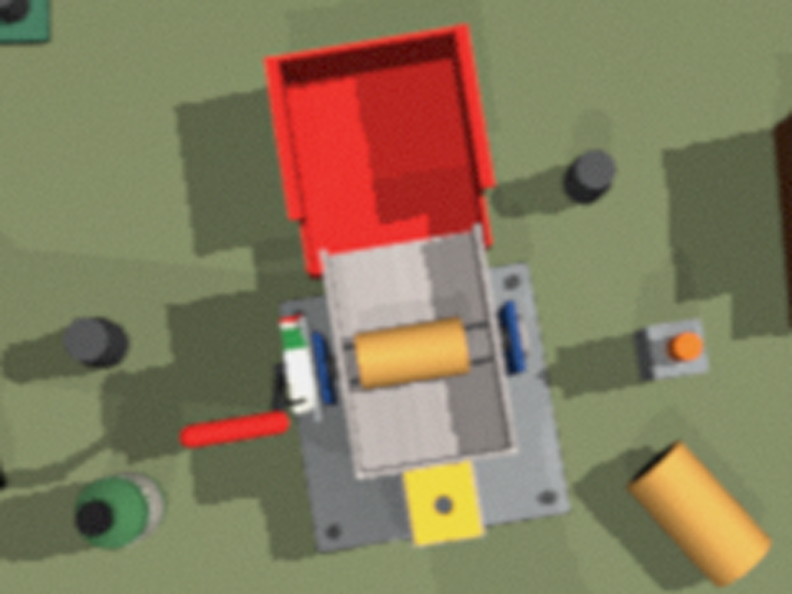

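The crop confirms the small blank in the tray at crop (412,352), the red bin in front of it, the tab hole at (444,505), the handle bar at (235,430) and the pin knob at (685,345). I compute the frame and meanwhile rise and turn.

arm_command(
  increments=[
    [[0, 0, -0.2, 0], [0, 0, 0, 0.0563], [0, 0, 0, 0.0563], [0, 0, 0, 0.0563], [0, 0, 0, 0.0563], [0, 0, 0, 0.0563], [0, 0, 0, 0.0563], [0, 0, 0, 0]],
  ],
  gripper=0.5,
)

```text
time_s: 1.1
tool_pos: [0.231, 0.5806, 0.2722]
tool_rot: [[-0.132, 0.991, -0.0], [0.991, 0.132, -0.001], [-0.001, -0.0, -1.0]]
wrist_force: [0.8, -0.5, 0.1]
gripper_width: 0.501
finger_force: 0.0
```

```bash
cat >> h.py <<'E'
def need(P):
    "normalised tool-axis shift to bring TCP to P"
    s=arm.get_state(); R=s['tool_rot']; return (R.T@(np.array(P)-s['tool_pos'])/0.25).round(3), s['tool_pos'].round(4), np.degrees(np.arctan2(R[1,1],R[0,1])).round(2)
E
python3 - <<'E'
from h import *
b=load('t0');H=onz(b,344.3,292.6,0.128)
g=np.array([.5177,.196])
e1=onz(b,265,271.5,.219);e2=onz(b,296,267.5,.219);e=e1-e2
d=g-H[:2]; yaw2=np.degrees(np.arctan2(d[1],d[0])-np.arctan2(138,79))
print('tabhole',H.round(4),'yaw handle',np.degrees(np.arctan2(e[1],e[0]))-90,'yaw pts',yaw2,'dist',np.linalg.norm(d),'exp',np.hypot(.138,.079))
y=np.radians(7.2);R=np.array([[np.cos(y),-np.sin(y)],[np.sin(y),np.cos(y)]])
print('handle from hole',H[:2]+R@[.079,.138], 'bar len',np.linalg.norm(e))
print(need([g[0],g[1],.27]))
E
```

```text
tabhole [0.4573 0.0515 0.128 ] yaw handle 5.752083803024917 yaw pts 7.121577246872877 dist 0.15659626339169141 exp 0.1590125781188394
handle from hole [0.51843033 0.1983134 ] bar len 0.07068695053964205
(array([-1.676,  0.934,  0.01 ]), array([0.231 , 0.5806, 0.2722]), np.float64(7.56))
```

arm_command(
  increments=[
    [[-0.167, 0.093, 0, 0], [-0.167, 0.093, 0, 0], [-0.167, 0.093, 0, 0], [-0.167, 0.093, 0, 0], [-0.167, 0.093, 0, 0], [-0.167, 0.093, 0, 0], [-0.167, 0.093, 0, 0], [-0.167, 0.093, 0, 0], [-0.167, 0.093, 0, 0], [-0.167, 0.093, 0, 0], [0, 0, 0, 0], [0, 0, 0, 0]],
  ],
)

```text
time_s: 2.6
tool_pos: [0.5156, 0.1978, 0.2723]
tool_rot: [[-0.134, 0.991, -0.001], [0.991, 0.134, 0.0], [0.0, -0.001, -1.0]]
wrist_force: [-0.3, 0.8, 0.5]
gripper_width: 0.502
finger_force: 0.0
```

```bash
python3 - <<'E'
from h import *
w=snap('wrist','w1'); print(need([.5179,.197,.203]),w['origin'],w['intrinsics'][0])
h=cv2.cvtColor(w['pixels'],cv2.COLOR_RGB2HSV);m=cv2.inRange(h,(0,180,80),(4,255,255))
n,l,st,c=cv2.connectedComponentsWithStats(m)
for i in range(1,n):
  if st[i,4]>100: print(st[i],c[i].round(1),onz(w,*c[i],.219).round(4))
E
```

```text
(array([-0.007,  0.009,  0.277]), array([0.5154, 0.1983, 0.2723]), np.float64(7.71)) [0.50578468 0.26916509 0.43578033] [366.60391223   0.         314.1847373 ]
[ 407  254  179   45 2809] [489.8 264.4] [0.6243 0.2099 0.219 ]
[539 284  57  27 860] [571.8 294.4] [0.6814 0.1972 0.219 ]
[569 348  13  31 194] [574.4 361.6] [0.6986 0.1502 0.219 ]
```

View pics/w1.png

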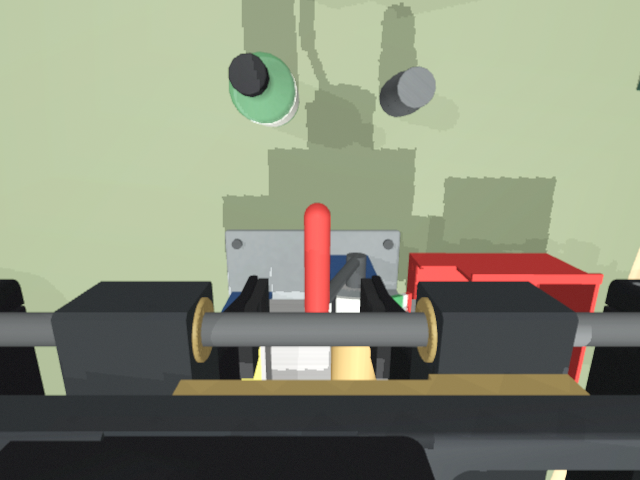

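The bar (column 317) lies midway between the fingers (columns 245 and 385) and parallel to the tool x axis. I go down over it and narrow the gap to about 25 mm.

arm_command(
  increments=[
    [[0, 0.009, 0.14, 0], [0, 0, 0.136, 0], [0, 0, 0, 0], [0, 0, 0, 0]],
  ],
)

```text
time_s: 3.15
tool_pos: [0.5185, 0.1984, 0.205]
tool_rot: [[-0.132, 0.991, 0.001], [0.991, 0.132, 0.001], [0.001, 0.001, -1.0]]
wrist_force: [0.4, 0.3, 0.4]
gripper_width: 0.502
finger_force: 0.0
```

arm_command(
  increments=[
    [[0, 0, 0, 0], [0, 0, 0, 0], [0, 0, 0, 0], [0, 0, 0, 0]],
  ],
  gripper=0.28,
  grip_force=5,
)

```text
time_s: 3.65
tool_pos: [0.5184, 0.1974, 0.2037]
tool_rot: [[-0.13, 0.991, 0.0], [0.991, 0.13, 0.0], [0.0, 0.0, -1.0]]
wrist_force: [-0.1, -0.3, 0.0]
gripper_width: 0.287
finger_force: 0.0
```

arm_command(
  increments=[
    [[0, 0.024, 0, 0], [0, 0.024, 0, 0], [0, 0.024, 0, 0], [0, 0.024, 0, 0], [0, 0.024, 0, 0], [0, 0.024, 0, 0], [0, 0.024, 0, 0], [0, 0.024, 0, 0], [0, 0.024, 0, 0], [0, 0.024, 0, 0], [0, 0.024, 0, 0], [0, 0.024, 0, 0]],
  ],
)

```text
time_s: 5.15
tool_pos: [0.5892, 0.2067, 0.2024]
tool_rot: [[-0.131, 0.991, -0.002], [0.991, 0.131, -0.001], [-0.001, -0.002, -1.0]]
wrist_force: [-5.0, -0.1, -3.5]
gripper_width: 0.28
finger_force: 2.9
```

```bash
python3 - <<'E'
from h import *
snap('scene','s1'); b=snap('top','t1'); s=arm.get_state();print(s['tool_pos'],s['wrist_force'])
a=load('s1'); cv2.imwrite('pics/s1c.png',cv2.resize(a['pixels'][150:400,200:450,::-1],(600,600),interpolation=cv2.INTER_CUBIC))
E
```

```text
[0.59006593 0.20662082 0.20278755] [-2.08165229 -1.10645248 -1.19808521]
```

View pics/s1c.png

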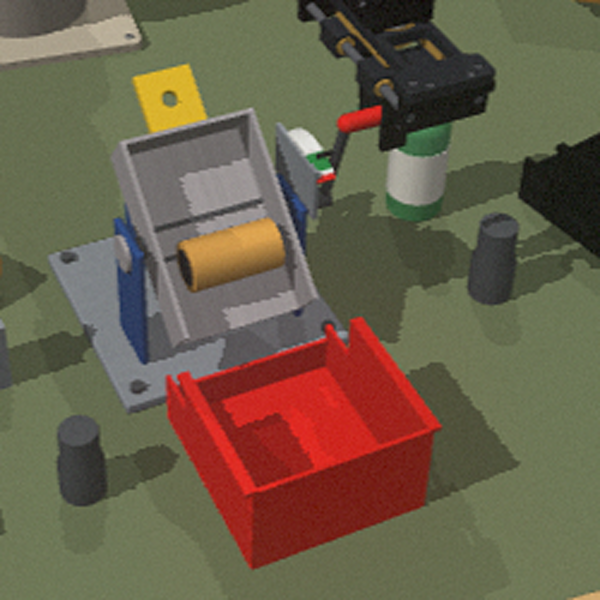

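The scene crop shows the tray tipped with the pointer in the green, and the blank rolling towards the bin. I go a little further, hold, then measure.

arm_command(
  increments=[
    [[0, 0.012, 0, 0], [0, 0, 0, 0], [0, 0, 0, 0], [0, 0, 0, 0], [0, 0, 0, 0], [0, 0, 0, 0]],
  ],
)

```text
time_s: 6.0
tool_pos: [0.5924, 0.207, 0.2034]
tool_rot: [[-0.13, 0.991, -0.001], [0.991, 0.13, -0.0], [-0.0, -0.001, -1.0]]
wrist_force: [-5.1, 0.2, -4.2]
gripper_width: 0.283
finger_force: 2.5
```

```bash
python3 - <<'E'
from h import *
for n in('scene','top'):
    c=snap(n,n[0]+'2'); h=cv2.cvtColor(c['pixels'],cv2.COLOR_RGB2HSV);m=cv2.inRange(h,(22,150,100),(35,255,255))
    k,l,st,ce=cv2.connectedComponentsWithStats(m); i=1+np.argmax(st[1:,4]); P=pts(c)[cv2.erode((l==i).astype(np.uint8),np.ones((3,3)))>0]
    P=P[(P[:,2]>.13)&(P[:,2]<.25)]
    q=P-P.mean(0); nrm=np.linalg.svd(q,full_matrices=False)[2][2]
    print(n,P.mean(0).round(4),'tilt from normal',np.arccos(abs(nrm[2])),len(P))
    m=cv2.inRange(h,(10,140,100),(20,255,255)); k,l,st,ce=cv2.connectedComponentsWithStats(m)
    for i in range(1,k):
        if st[i,4]>60: print('  brass',ce[i].round(),np.median(pts(c)[l==i],0).round(3))
s=arm.get_state();print(s['tool_pos'],s['wrist_force'],s['time_s'])
E
```

```text
scene [0.4873 0.0546 0.2009] tilt from normal 0.6877514570906974 443
  brass [441.  71.] [-0.002  0.689  0.166]
  brass [436. 116.] [0.129 0.617 0.106]
  brass [ 46. 113.] [-0.149 -0.413  0.12 ]
  brass [171. 257.] [ 0.457 -0.159  0.055]
  brass [121. 343.] [ 0.642 -0.278  0.006]
  brass [ 49. 354.] [ 0.7   -0.391  0.093]
top [0.4882 0.0567 0.1998] tilt from normal 0.6968314558672243 280
  brass [580. 170.] [ 0.762 -0.599  0.022]
  brass [320. 167.] [0.789 0.103 0.044]
  brass [514. 191.] [ 0.7   -0.389  0.092]
  brass [465. 212.] [ 0.65  -0.285  0.006]
  brass [417. 245.] [ 0.57  -0.134  0.111]
  brass [422. 296.] [ 0.438 -0.152  0.054]
  brass [143. 424.] [0.121 0.58  0.047]
  brass [102. 450.] [0.106 0.634 0.164]
  brass [ 59. 476.] [0.047 0.734 0.164]
[0.59233185 0.20701983 0.20334756] [-5.16406543 -1.47375815 -4.57957796] 6.1
```

The tilt is 0.69 and the blank lies in the red bin. I hold a further second, then push back.

arm_command(
  increments=[
    [[0, 0, 0, 0], [0, 0, 0, 0], [0, 0, 0, 0], [0, 0, 0, 0], [0, 0, 0, 0], [0, 0, 0, 0], [0, 0, 0, 0], [0, 0, 0, 0], [0, 0, 0, 0], [0, -0.016, 0, 0], [0, -0.016, 0, 0], [0, -0.016, 0, 0]],
  ],
)

```text
time_s: 7.6
tool_pos: [0.5817, 0.2058, 0.2047]
tool_rot: [[-0.13, 0.991, 0.003], [0.991, 0.13, 0.001], [0.001, 0.004, -1.0]]
wrist_force: [3.9, 0.2, 3.5]
gripper_width: 0.28
finger_force: 1.9
```

arm_command(
  increments=[
    [[0, -0.024, 0, 0], [0, -0.024, 0, 0], [0, -0.024, 0, 0], [0, -0.024, 0, 0], [0, -0.024, 0, 0], [0, -0.024, 0, 0], [0, -0.024, 0, 0], [0, -0.024, 0, 0], [0, -0.024, 0, 0], [0, -0.012, 0, 0], [0, 0, 0, 0]],
  ],
)

```text
time_s: 8.98
tool_pos: [0.5238, 0.1982, 0.2035]
tool_rot: [[-0.131, 0.991, -0.001], [0.991, 0.131, 0.0], [0.0, -0.001, -1.0]]
wrist_force: [-2.1, 0.0, -0.6]
gripper_width: 0.282
finger_force: 0.0
```

```bash
cat >> h.py <<'E'
def tilt():
    for n in('scene','top'):
        c=snap(n,n[0]+'3'); h=cv2.cvtColor(c['pixels'],cv2.COLOR_RGB2HSV);m=cv2.inRange(h,(22,150,100),(35,255,255))
        v0,v1,u0,u1=(140,240,220,300) if n=='scene' else (250,320,320,370); k=np.zeros_like(m);k[v0:v1,u0:u1]=m[v0:v1,u0:u1]
        P=pts(c)[cv2.erode(k,np.ones((3,3)))>0]; P=P[(P[:,2]>.11)&(P[:,2]<.25)]
        nrm=np.linalg.svd(P-P.mean(0),full_matrices=False)[2][2]; print(n,P.mean(0).round(4),'tilt',np.arccos(abs(nrm[2])).round(3),len(P))
    s=arm.get_state();print(s['tool_pos'],s['wrist_force'],s['time_s'])
E
python3 -c "
from h import *
tilt()"
```

```text
scene [0.4473 0.0494 0.1417] tilt 0.049 166
top [0.461  0.0535 0.1393] tilt 0.093 295
[0.52409185 0.19823309 0.20352847] [-0.31104153  0.32274559 -1.17860199] 9.075
```

arm_command(
  increments=[
    [[0, -0.006, 0, 0], [0, -0.006, 0, 0], [0, -0.006, 0, 0], [0, -0.006, 0, 0], [0, -0.006, 0, 0], [0, -0.006, 0, 0]],
  ],
)

```text
time_s: 9.82
tool_pos: [0.5153, 0.197, 0.2036]
tool_rot: [[-0.13, 0.991, 0.0], [0.991, 0.13, 0.0], [0.0, 0.0, -1.0]]
wrist_force: [2.2, 0.7, -2.0]
gripper_width: 0.284
finger_force: 1.2
```

arm_command(
  increments=[
    [[0, -0.004, 0, 0], [0, -0.004, 0, 0]],
  ],
)

```text
time_s: 10.07
tool_pos: [0.5133, 0.1967, 0.2036]
tool_rot: [[-0.13, 0.991, 0.0], [0.991, 0.13, 0.0], [0.0, 0.0, -1.0]]
wrist_force: [2.5, 0.1, -2.2]
gripper_width: 0.281
finger_force: 1.2
```

arm_command(
  increments=[
    [[0, -0.004, 0, 0], [0, -0.004, 0, 0]],
  ],
)

```text
time_s: 10.32
tool_pos: [0.5125, 0.1966, 0.2036]
tool_rot: [[-0.13, 0.991, 0.003], [0.991, 0.13, 0.001], [0.0, 0.003, -1.0]]
wrist_force: [9.3, 2.1, -6.0]
gripper_width: 0.288
finger_force: 5.0
```

arm_command(
  increments=[
    [[0, -0.003, 0, 0], [0, 0, 0, 0]],
  ],
)

```text
time_s: 10.58
tool_pos: [0.5118, 0.1965, 0.2036]
tool_rot: [[-0.13, 0.991, 0.003], [0.991, 0.13, 0.001], [0.0, 0.003, -1.0]]
wrist_force: [10.2, 2.0, -6.8]
gripper_width: 0.305
finger_force: 5.0
```

```bash
python3 -c "
from h import *
tilt()"
```

```text
scene [0.4443 0.0491 0.1287] tilt 0.071 130
top [0.4587 0.0533 0.1278] tilt 0.018 272
[0.51184063 0.19651123 0.20361122] [ 9.69044304  2.54530345 -6.36358897] 10.675
```

The finger yields at its 5 N limit, so I raise the grip force a little to be sure the tray is on its stop.

arm_command(
  increments=[
    [[0, 0, 0, 0], [0, 0, 0, 0], [0, 0, 0, 0], [0, 0, 0, 0]],
  ],
  grip_force=12,
  gripper=0.28,
)

```text
time_s: 11.18
tool_pos: [0.5128, 0.1966, 0.2036]
tool_rot: [[-0.13, 0.992, 0.005], [0.992, 0.13, 0.001], [0.0, 0.005, -1.0]]
wrist_force: [16.6, 3.2, -10.5]
gripper_width: 0.286
finger_force: 7.8
```

```bash
python3 -c "
from h import *
tilt(); print(arm.get_state()['gripper_width'])"
```

```text
scene [0.4443 0.049  0.1287] tilt 0.051 131
top [0.4586 0.0529 0.1277] tilt 0.01 271
[0.51278494 0.19664652 0.20364917] [16.91730043  3.17219975 -9.94930905] 11.275
0.2791014702751644
```

arm_command(
  increments=[
    [[0, 0.018, 0, 0], [0, 0, 0, 0]],
  ],
)

```text
time_s: 11.52
tool_pos: [0.5148, 0.197, 0.2035]
tool_rot: [[-0.13, 0.991, -0.001], [0.991, 0.13, -0.0], [0.0, -0.001, -1.0]]
wrist_force: [-0.6, -0.4, -0.3]
gripper_width: 0.282
finger_force: 0.0
```

arm_command(
  increments=[
    [[0, 0, 0, 0], [0, 0, 0, 0], [0, 0, -0.2, 0], [0, 0, -0.2, 0], [0, 0, 0, 0]],
  ],
  gripper=0.5,
)

```text
time_s: 12.15
tool_pos: [0.5165, 0.1974, 0.3076]
tool_rot: [[-0.13, 0.991, 0.006], [0.991, 0.13, 0.004], [0.003, 0.006, -1.0]]
wrist_force: [-0.1, -0.9, -1.0]
gripper_width: 0.499
finger_force: 0.0
```

```bash
python3 -c "
from h import *
tilt(); print(arm.get_state()['joint_pos'], need([.5,-.135,.3]))"
```

```text
scene [0.4445 0.0487 0.1288] tilt 0.081 128
top [0.4587 0.0534 0.1278] tilt 0.02 270
[0.51503828 0.19703387 0.30357168] [-0.11656719 -0.64798256 -0.54306281] 12.25
[-0.80903598  0.13277013  0.40497699  1.54818499 -0.05278355  1.47086972
 -0.27110049] (array([-1.309, -0.233,  0.014]), array([0.515 , 0.197 , 0.3036]), np.float64(7.5))
```

arm_command(
  increments=[
    [[-0.172, -0.06, 0, 0], [-0.172, -0.06, 0, 0], [-0.172, -0.06, 0, 0], [-0.172, -0.06, 0, 0], [-0.172, -0.06, 0, 0], [-0.172, -0.06, 0, 0], [0, 0, 0, 0], [0, 0, 0, 0], [0, 0, 0, 0]],
  ],
)

```text
time_s: 13.38
tool_pos: [0.4595, -0.0693, 0.303]
tool_rot: [[-0.132, 0.991, -0.001], [0.991, 0.132, -0.0], [-0.0, -0.001, -1.0]]
wrist_force: [-0.1, -0.4, -0.3]
gripper_width: 0.5
finger_force: 0.0
```

```bash
python3 -c "
from h import *
snap('wrist','w2'); s=arm.get_state();print(s['tool_pos'],s['qd'].round(3))"
```

```text
[ 0.4595686  -0.06945826  0.30308584] [ 0.002 -0.001  0.004 -0.004  0.003  0.002  0.001]
```

arm_command(
  increments=[
    [[-0.12, 0, 0, 0], [-0.12, 0, 0, 0], [0, 0, 0, 0], [0, 0, 0, 0], [0, 0, 0, 0]],
  ],
)

```text
time_s: 14.05
tool_pos: [0.4675, -0.1289, 0.3034]
tool_rot: [[-0.132, 0.991, -0.0], [0.991, 0.132, 0.0], [0.0, -0.0, -1.0]]
wrist_force: [0.0, 0.4, 0.1]
gripper_width: 0.5
finger_force: 0.0
```

```bash
python3 -c "
from h import *
snap('wrist','w3'); s=arm.get_state();print(s['tool_pos'],s['qd'].round(3))
cv2.imwrite('pics/w23.png',np.hstack([cv2.resize(load(t)['pixels'][:,:,::-1],(400,300)) for t in('w2','w3')]))"
```

```text
[ 0.46743391 -0.12905661  0.3034363 ] [ 0.004  0.001  0.004 -0.001  0.002 -0.001  0.002]
```

View pics/w23.png

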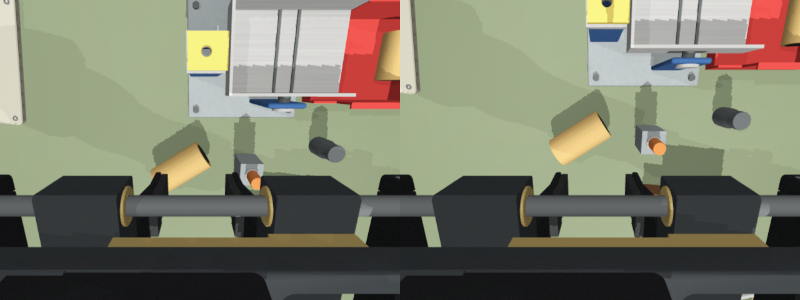

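The w2 half (half scale) shows the tab hole at (207,51) and the pin knob at (256,182). The w3 half shows the hole at (207,3) and the knob at (258,148), unobstructed. One more view further back gives the knob parallax.

arm_command(
  increments=[
    [[-0.12, 0.08, 0, 0], [-0.12, 0.08, 0, 0], [0, 0, 0, 0], [0, 0, 0, 0], [0, 0, 0, 0]],
  ],
)

```text
time_s: 14.72
tool_pos: [0.5146, -0.1834, 0.3037]
tool_rot: [[-0.132, 0.991, 0.0], [0.991, 0.132, 0.001], [0.001, 0.001, -1.0]]
wrist_force: [0.2, 0.1, -0.1]
gripper_width: 0.501
finger_force: 0.0
```

```bash
cat > m.py <<'E'
from h import *
snap('wrist','w4'); W={t:load(t) for t in('w2','w3','w4','t0')}
def knob(c,roi):
    h=cv2.cvtColor(c['pixels'],cv2.COLOR_RGB2HSV);m=cv2.inRange(h,(4,170,120),(14,255,255));k=np.zeros_like(m);x0,y0,x1,y1=roi;k[y0:y1,x0:x1]=m[y0:y1,x0:x1]
    n,l,st,ce=cv2.connectedComponentsWithStats(k);i=1+np.argmax(st[1:,4]);k=(l==i)
    return k,st[i]
for t,roi in(('w3',(380,190,450,270)),('w4',(250,30,500,270))):
    c=W[t];k,st=knob(c,roi);P=pts(c)[k]; zt=np.percentile(P[:,2],95); T=P[P[:,2]>zt-.004]
    q=np.argwhere(k&(pts(c)[:,:,2]>zt-.006))[:,::-1]; (ctr,r)=cv2.minEnclosingCircle(q.astype(np.float32))
    print(t,st,'top z',zt.round(4),'topdisc depth',T.mean(0).round(4),len(T),'circle',ctr,r,'onz .112',onz(c,*ctr,.112).round(4)); W[t+'k']=ctr
print('knob tri',tri(W['w3'],W['w3k'],W['w4'],W['w4k']))
def hole(c,u,v,r=14):
    u0,v0=max(u-r,0),max(v-r,0);g=c['pixels'][v0:v+r,u0:u+r].astype(int); m=(g.sum(-1)<420).astype(np.uint8)
    n,l,st,ce=cv2.connectedComponentsWithStats(m); j=min(range(1,n),key=lambda i:np.hypot(*(ce[i]+[u0,v0]-[u,v]))if st[i,4]>15 else 99); print('hole px',ce[j]+[u0,v0],st[j]); return ce[j]+[u0,v0]
a=hole(W['w2'],331,82,20); o=onz(W['w2'],*a,.128); print('w2 on .128',o.round(4))
b=np.array([344.3,292.6]);print('top',onz(W['t0'],*b,.128).round(4)); print('tri w2-top',tri(W['w2'],a,W['t0'],b))
P=pts(W['w2']);y,x=int(a[1]),int(a[0]);print('tab depth z',[P[y+dy,x+dx,2].round(4) for dy,dx in((16,0),(0,16),(0,-16))])
E
python3 m.py
```

```text
w3 [398 221  20  20 155] top z 0.1122 topdisc depth [ 0.5627 -0.1313  0.1109] 32 circle (410.0, 233.0) 9.219644546508789 onz .112 [ 0.5642 -0.1329  0.112 ]
w4 [363 165  14  17  80] top z 0.1115 topdisc depth [ 0.5619 -0.1315  0.1102] 17 circle (371.5, 172.5) 8.746527671813965 onz .112 [ 0.5632 -0.1336  0.112 ]
knob tri (array([ 0.56365672, -0.13322023,  0.11228332]), np.float64(0.0012348656943254389))
hole px [330.83916084  80.64335664] [ 12  13  16  13 143]
w2 on .128 [0.4572 0.053  0.128 ]
top [0.4573 0.0515 0.128 ]
tri w2-top (array([0.45741617, 0.0518779 , 0.13473149]), np.float64(0.0007158308400608457))
tab depth z [np.float64(0.1283), np.float64(0.1307), np.float64(0.1297)]
```

The knob mask is too narrow (80–155 px where a 22 px wide disc is expected), so I widen it.

```bash
python3 - <<'E'
from h import *
K={}
for t,(x0,y0,x1,y1) in(('w3',(385,210,445,265)),('w4',(340,150,410,200))):
    c=load(t);h=cv2.cvtColor(c['pixels'],cv2.COLOR_RGB2HSV)
    m=cv2.inRange(h,(2,130,110),(22,255,255));k=np.zeros_like(m);k[y0:y1,x0:x1]=m[y0:y1,x0:x1]
    n,l,st,ce=cv2.connectedComponentsWithStats(k);i=1+np.argmax(st[1:,4]);k=l==i;P=pts(c)
    print(t,st[i],ce[i].round(1)); zt=P[k][:,2]; top=k&(P[:,:,2]>.1085)
    v,u=np.nonzero(top); (ctr,r)=cv2.minEnclosingCircle(np.stack([u,v],1).astype(np.float32)); K[t]=ctr
    print(' top px',len(u),'bbox',u.min(),u.max(),v.min(),v.max(),'circ',ctr,r,'onz',onz(c,*ctr,.112).round(4),'mean',P[top].mean(0).round(4))
print(tri(load('w3'),K['w3'],load('w4'),K['w4']))
f=lambda t,b:cv2.resize(load(t)['pixels'][b[1]:b[3],b[0]:b[2],::-1],(400,300),interpolation=cv2.INTER_NEAREST)
cv2.imwrite('pics/kn.png',np.hstack([f('w3',(375,205,447,259)),f('w4',(335,150,407,204))]))
s=arm.get_state();print(s['tool_pos'],need([.564,-.133,.3]))
E
```

```text
w3 [398 221  28  27 534] [411.4 234. ]
 top px 360 bbox 404 425 227 247 circ (414.5, 236.5) 11.068072319030762 onz [ 0.5694 -0.1358  0.112 ] mean [ 0.5693 -0.1361  0.1129]
w4 [363 165  26  23 452] [375.6 175.5]
 top px 378 bbox 367 388 165 187 circ (376.9893493652344, 176.18084716796875) 11.224638938903809 onz [ 0.5691 -0.1364  0.112 ] mean [ 0.5692 -0.1364  0.1129]
(array([ 0.56946781, -0.13624995,  0.1110147 ]), np.float64(0.0006250527289379128))
[ 0.51462786 -0.18345014  0.30379176] (array([0.174, 0.222, 0.016]), array([ 0.5146, -0.1835,  0.3038]), np.float64(7.57))
```

View pics/kn.png

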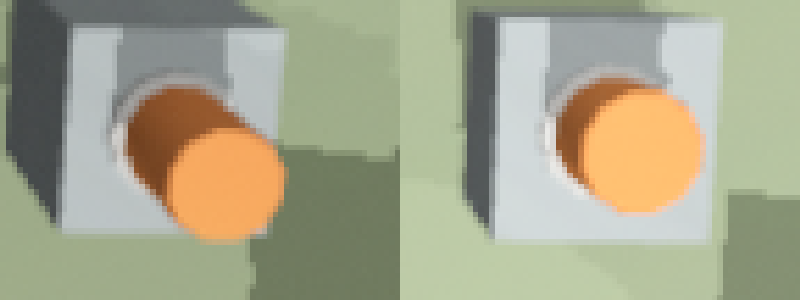

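Both enlarged crops show the orange knob top as a full disc over the stand. The pin axis is at (0.5693, -0.1362) and the top at z 0.111, which matches the expected 0.112. I turn 90° and come over it.

arm_command(
  increments=[
    [[0, 0, 0, 0.0556], [0, 0, 0, 0.0556], [0, 0, 0, 0.0556], [0, 0, 0, 0.0556], [0, 0, 0, 0.0556], [0, 0, 0, 0.0556], [0, 0, 0, 0.0556], [0, 0, 0, 0.0556], [0, 0, 0, 0.0556], [0.12, -0.08, 0, 0], [0.12, -0.079, 0, 0], [0, 0, 0.2, 0]],
  ],
  gripper=0.7,
)

```text
time_s: 16.27
tool_pos: [0.5726, -0.1342, 0.2551]
tool_rot: [[0.991, 0.134, 0.006], [0.134, -0.991, 0.0], [0.006, 0.001, -1.0]]
wrist_force: [0.3, -0.7, -1.2]
gripper_width: 0.704
finger_force: 0.0
```

arm_command(
  increments=[
    [[0, 0, 0.2, 0], [0, 0, 0.2, 0], [0, 0, 0, 0], [0, 0, 0, 0]],
  ],
)

```text
time_s: 16.77
tool_pos: [0.57, -0.1372, 0.1557]
tool_rot: [[0.992, 0.129, 0.002], [0.129, -0.992, 0.0], [0.002, 0.0, -1.0]]
wrist_force: [0.4, 0.3, 0.6]
gripper_width: 0.698
finger_force: 0.0
```

```bash
python3 -c "
from h import *
print(need([.5693,-.1362,.0793]),arm.get_state()['joint_pos'].round(2))"
```

```text
(array([-0.003, -0.004,  0.306]), array([ 0.57  , -0.1372,  0.1557]), np.float64(-82.57)) [-0.55  0.39  0.88  1.69 -0.32  1.21 -1.03]
```

arm_command(
  increments=[
    [[-0.002, -0.003, 0.1, 0], [0, 0, 0.1, 0], [0, 0, 0.1, 0], [0, 0, 0.006, 0], [0, 0, 0, 0]],
  ],
)

```text
time_s: 17.4
tool_pos: [0.5698, -0.1367, 0.0791]
tool_rot: [[0.992, 0.129, 0.003], [0.129, -0.992, -0.0], [0.003, 0.0, -1.0]]
wrist_force: [1.1, -0.5, -0.7]
gripper_width: 0.698
finger_force: 0.0
```

arm_command(
  increments=[
    [[0, 0, 0, 0], [0, 0, 0, 0], [0, 0, 0, 0], [0, 0, 0, 0], [0, 0, 0, 0], [0, 0, 0, 0]],
  ],
  gripper=0,
  grip_force=20,
)

```text
time_s: 18.15
tool_pos: [0.5686, -0.1365, 0.077]
tool_rot: [[0.992, 0.129, 0.0], [0.129, -0.992, 0.0], [0.0, -0.0, -1.0]]
wrist_force: [0.4, -0.9, 0.6]
gripper_width: 0.243
finger_force: 20.0
```

arm_command(
  increments=[
    [[0, 0, -0.1, 0], [0, 0, -0.1, 0], [0, 0, -0.1, 0], [0, 0, -0.1, 0], [0, 0, -0.1, 0], [0, 0, 0, 0], [0, 0, 0, 0]],
  ],
)

```text
time_s: 19.02
tool_pos: [0.5682, -0.1362, 0.2011]
tool_rot: [[0.992, 0.129, -0.001], [0.129, -0.992, 0.0], [-0.001, -0.0, -1.0]]
wrist_force: [0.1, 0.5, -0.2]
gripper_width: 0.248
finger_force: 20.0
```

```bash
python3 -c "
from h import *
print(need([.4573,.0525,.215]),arm.get_state()['joint_pos'].round(2))
a=snap('scene','s5'); cv2.imwrite('pics/s5c.png',cv2.resize(a['pixels'][150:350,120:400,::-1],(800,571),interpolation=cv2.INTER_CUBIC))"
```

```text
(array([-0.342, -0.806, -0.055]), array([ 0.5682, -0.1362,  0.2011]), np.float64(-82.57)) [-0.57  0.34  0.91  1.64 -0.28  1.3  -1.05]
```

View pics/s5c.png

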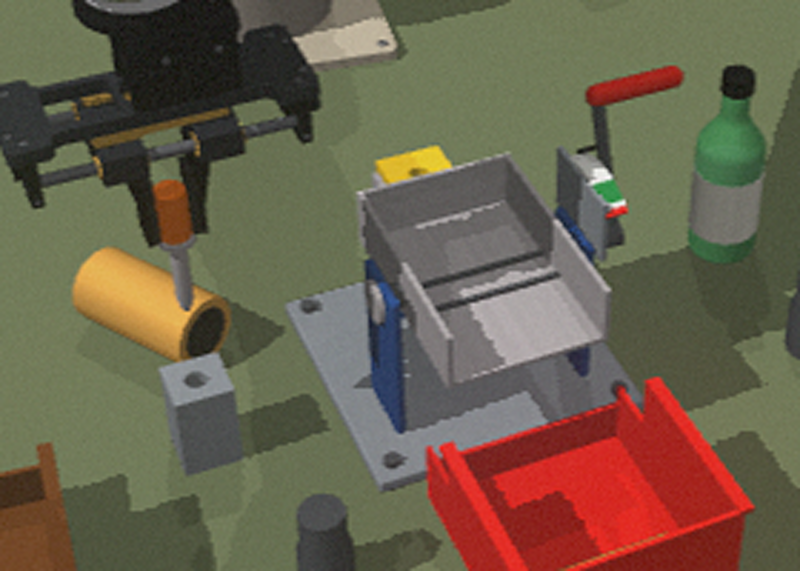

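The pin is held upright with its tip clear at (185,305), the tray is level and empty, and the stand is undisturbed. I rise a little and go round to the tab: first −x, then +y.

arm_command(
  increments=[
    [[0, 0, -0.08, 0], [-0.171, 0, 0, 0], [-0.171, 0, 0, 0], [0, -0.16, 0, 0], [0, -0.16, 0, 0], [0, -0.16, 0, 0], [0, -0.16, 0, 0], [0, -0.166, 0, 0], [0, 0, 0, 0], [0, 0, 0, 0], [0, 0, 0, 0]],
  ],
)

```text
time_s: 20.45
tool_pos: [0.4578, 0.0512, 0.2218]
tool_rot: [[0.992, 0.127, -0.0], [0.127, -0.992, -0.0], [-0.0, 0.0, -1.0]]
wrist_force: [-0.4, -0.2, -1.1]
gripper_width: 0.244
finger_force: 20.0
```

```bash
python3 - <<'E'
from h import *
print(need([.4573,.0523,.21]))
out=[]
for n in('scene','top','wrist'):
    c=snap(n,n[0]+'6'); s=arm.get_state()['tool_pos']
    u,v=proj(c,[.4573,.0523,.14]).round().astype(int); print(n,u,v,'hole',proj(c,[.4573,.0523,.128]).round(1),'tip exp',proj(c,[s[0],s[1],s[2]-.067]).round(1))
    u=np.clip(u,40,600);v=np.clip(v,30,450)
    out.append(cv2.resize(c['pixels'][v-30:v+30,u-20:u+20,::-1],(266,400),interpolation=cv2.INTER_CUBIC))
cv2.imwrite('pics/ins.png',np.hstack(out))
E
```

```text
(array([-0.001, -0.005,  0.047]), array([0.4578, 0.0512, 0.2218]), np.float64(-82.68))
scene 267 206 hole [266.7 210.5] tip exp [266.  200.5]
top 344 293 hole [344.  292.6] tip exp [344.7 293.1]
wrist 313 248 hole [313.1 243.4] tip exp [314.1 253.9]
```

View pics/ins.png

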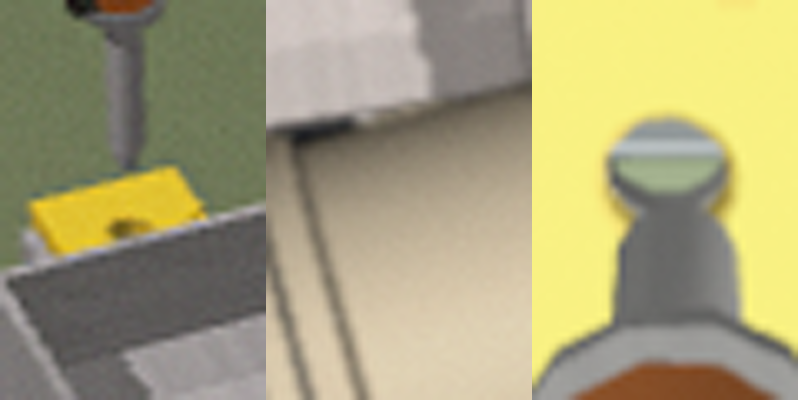

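The wrist crop shows the hole centred near crop (668,170) and the pin nose just behind it, centred at about 675. I measure both precisely in this picture.

```bash
python3 - <<'E'
from h import *
c=load('w6');g=c['pixels'].astype(int)
print(g[232:262,314].tolist())
for v in(240,243,246,250,255,258): print(v,[int(x) for x in g[v,300:330,0]])
# predicted nose silhouette rows for pin axis = TCP + d along tool x
s=arm.get_state();R=s['tool_rot']
for d in(0,.001,.002):
    p=[]
    for h in np.arange(0,.012,.001):
        r=.0025+.0035*np.sqrt(max(0,1-(1-min(h/.01,1))**2)); p.append(proj(c,s['tool_pos']+R[:,0]*(d+r)+[0,0,-.067+h])[1])
    print(d,min(p))
for X in(-.007,.007): print('hole rim x',X,proj(c,np.array([.4573,.0523,.128])+R[:,0]*X),'y',proj(c,np.array([.4573,.0523,.128])+R[:,1]*X))
E
```

```text
[[248, 241, 130], [249, 241, 130], [241, 231, 122], [207, 197, 125], [160, 161, 146], [148, 155, 155], [147, 154, 154], [177, 185, 184], [180, 187, 187], [154, 164, 151], [155, 168, 136], [163, 177, 142], [163, 177, 142], [163, 177, 142], [141, 152, 127], [112, 115, 109], [105, 105, 104], [104, 104, 102], [104, 104, 102], [103, 103, 102], [104, 104, 103], [103, 103, 102], [104, 104, 102], [105, 105, 103], [104, 104, 102], [105, 105, 104], [104, 104, 103], [104, 105, 103], [106, 107, 105], [106, 106, 104]]
240 [248, 249, 248, 245, 227, 192, 180, 180, 180, 180, 181, 180, 180, 180, 180, 179, 179, 179, 179, 178, 179, 189, 217, 241, 249, 248, 249, 248, 248, 248]
243 [248, 248, 248, 233, 162, 119, 151, 162, 162, 162, 163, 163, 163, 162, 163, 163, 163, 162, 162, 159, 143, 121, 158, 216, 242, 249, 248, 248, 248, 248]
246 [249, 248, 248, 237, 195, 162, 104, 94, 99, 112, 129, 140, 140, 141, 141, 140, 132, 120, 109, 113, 125, 144, 175, 217, 241, 248, 248, 248, 248, 249]
250 [248, 249, 248, 248, 245, 230, 200, 172, 146, 121, 109, 106, 104, 104, 104, 104, 106, 111, 117, 125, 152, 194, 227, 246, 248, 249, 248, 248, 248, 248]
255 [248, 249, 249, 248, 244, 216, 105, 107, 109, 108, 106, 103, 105, 105, 105, 104, 106, 111, 117, 123, 129, 133, 139, 191, 241, 248, 248, 249, 248, 248]
258 [248, 249, 248, 249, 242, 205, 106, 110, 109, 109, 106, 104, 104, 105, 104, 106, 109, 112, 117, 124, 129, 135, 140, 171, 224, 248, 248, 249, 249, 248]
0 247.86678238939177
0.001 246.37386854641258
0.002 244.8776115248724
hole rim x -0.007 [313.08719842 252.62467751] y [303.47054659 243.45118088]
hole rim x 0.007 [313.05578117 234.13542474] y [322.67283679 243.43654321]
```

The nose edge lies at row 246.2, so the pin axis is about 1.1 mm ahead of the TCP. The hole rim is at row 235, so the hole is about 0.6 mm nearer in x. Correction: tool x −0.007, y −0.005. Then I descend gently.

arm_command(
  increments=[
    [[-0.007, -0.005, 0, 0], [0, 0, 0, 0], [0, 0, 0.03, 0], [0, 0, 0.03, 0], [0, 0, 0.03, 0], [0, 0, 0, 0], [0, 0, 0, 0]],
  ],
)

```text
time_s: 21.48
tool_pos: [0.456, 0.0533, 0.1996]
tool_rot: [[0.992, 0.129, 0.0], [0.129, -0.992, -0.0], [0.0, 0.0, -1.0]]
wrist_force: [-0.8, 0.6, -1.0]
gripper_width: 0.247
finger_force: 20.0
```

arm_command(
  increments=[
    [[0, 0, 0.01, 0], [0, 0, 0.01, 0], [0, 0, 0.01, 0], [0, 0, 0.01, 0], [0, 0, 0, 0]],
  ],
)

```text
time_s: 22.1
tool_pos: [0.4557, 0.0533, 0.1893]
tool_rot: [[0.992, 0.129, -0.0], [0.129, -0.992, -0.0], [-0.0, 0.0, -1.0]]
wrist_force: [-0.1, -0.0, -0.9]
gripper_width: 0.247
finger_force: 20.0
```

```bash
python3 - <<'E'
from h import *
c=snap('wrist','w7');g=c['pixels'].astype(int);s=arm.get_state();print(s['tool_pos'],s['wrist_force'])
for v in(238,240,242,244,246,248,250,252,256): print(v,[int(x) for x in g[v,298:330,0]])
print([int(x) for x in g[228:256,313,0]]); print(proj(c,[.4573,.0523,.128]))
E
```

```text
[0.45582573 0.05329592 0.18945741] [-0.38070826  0.58980112 -0.36140367]
238 [251, 251, 251, 251, 251, 251, 251, 251, 251, 251, 251, 251, 250, 250, 250, 250, 250, 250, 250, 250, 250, 250, 250, 250, 250, 250, 250, 250, 250, 250, 250, 251]
240 [251, 251, 251, 251, 251, 251, 251, 251, 251, 251, 251, 251, 251, 250, 250, 250, 250, 250, 250, 250, 250, 250, 250, 250, 250, 250, 250, 250, 250, 250, 250, 251]
242 [251, 251, 251, 250, 250, 251, 251, 251, 251, 251, 251, 251, 250, 250, 250, 250, 250, 250, 250, 250, 250, 250, 250, 250, 250, 250, 250, 250, 250, 250, 250, 251]
244 [251, 251, 251, 251, 251, 251, 251, 251, 251, 251, 251, 251, 250, 250, 248, 242, 239, 236, 235, 234, 236, 240, 246, 250, 250, 248, 245, 250, 250, 250, 250, 251]
246 [251, 251, 251, 251, 251, 251, 251, 251, 251, 251, 250, 244, 230, 217, 201, 190, 190, 187, 182, 185, 188, 192, 198, 208, 223, 235, 246, 250, 250, 250, 250, 251]
248 [216, 216, 216, 215, 215, 216, 216, 214, 213, 208, 169, 148, 148, 144, 137, 139, 138, 138, 140, 146, 153, 156, 157, 157, 160, 174, 200, 228, 246, 250, 251, 251]
250 [216, 215, 215, 215, 216, 215, 214, 202, 175, 164, 147, 134, 118, 106, 104, 106, 107, 105, 107, 112, 120, 131, 146, 160, 166, 165, 171, 193, 222, 243, 251, 251]
252 [215, 216, 216, 215, 216, 214, 201, 165, 132, 123, 110, 108, 107, 106, 105, 107, 106, 106, 108, 113, 118, 123, 130, 137, 151, 165, 158, 139, 167, 217, 243, 251]
256 [216, 215, 215, 215, 215, 206, 172, 145, 107, 109, 111, 111, 108, 106, 106, 106, 106, 106, 110, 114, 119, 125, 131, 136, 142, 140, 129, 133, 162, 193, 224, 251]
[251, 250, 251, 250, 250, 250, 250, 250, 250, 250, 250, 250, 250, 250, 250, 250, 242, 211, 190, 181, 139, 103, 106, 106, 107, 105, 107, 106]
[316.14828459 254.40527965]
```

The pin is about 0.7 mm off in −y of the tool, so I correct and continue down, watching forces.

arm_command(
  increments=[
    [[0.001, 0.003, 0, 0], [0, 0, 0.008, 0], [0, 0, 0.008, 0], [0, 0, 0.008, 0], [0, 0, 0.008, 0]],
  ],
)

```text
time_s: 22.78
tool_pos: [0.4562, 0.0526, 0.1814]
tool_rot: [[0.992, 0.129, -0.0], [0.129, -0.992, 0.0], [-0.0, -0.0, -1.0]]
wrist_force: [-0.5, -0.1, -0.6]
gripper_width: 0.244
finger_force: 20.0
```

arm_command(
  increments=[
    [[0, 0, 0.01, 0], [0, 0, 0.01, 0], [0, 0, 0.01, 0], [0, 0, 0.01, 0], [0, 0, 0, 0]],
  ],
)

```text
time_s: 23.4
tool_pos: [0.4562, 0.0526, 0.1714]
tool_rot: [[0.992, 0.129, -0.0], [0.129, -0.992, -0.0], [-0.0, 0.0, -1.0]]
wrist_force: [-1.0, -0.1, -1.4]
gripper_width: 0.247
finger_force: 20.0
```

arm_command(
  increments=[
    [[0, 0, 0.014, 0], [0, 0, 0.014, 0], [0, 0, 0.014, 0], [0, 0, 0.014, 0], [0, 0, 0.014, 0], [0, 0, 0.014, 0], [0, 0, 0.014, 0], [0, 0, 0.014, 0], [0, 0, 0, 0]],
  ],
)

```text
time_s: 24.52
tool_pos: [0.4561, 0.0525, 0.1433]
tool_rot: [[0.992, 0.129, -0.0], [0.129, -0.992, -0.0], [-0.0, 0.0, -1.0]]
wrist_force: [0.4, -0.7, 0.1]
gripper_width: 0.242
finger_force: 20.0
```

arm_command(
  increments=[
    [[0, 0, 0.006, 0], [0, 0, 0.006, 0], [0, 0, 0.006, 0], [0, 0, 0, 0]],
  ],
)

```text
time_s: 25.02
tool_pos: [0.4562, 0.0526, 0.1389]
tool_rot: [[0.992, 0.129, -0.0], [0.129, -0.992, 0.0], [-0.0, -0.0, -1.0]]
wrist_force: [0.3, 0.7, -1.3]
gripper_width: 0.246
finger_force: 20.0
```

arm_command(
  increments=[
    [[0, 0, 0.004, 0], [0, 0, 0.004, 0], [0, 0, 0, 0]],
  ],
)

```text
time_s: 25.4
tool_pos: [0.4562, 0.0526, 0.137]
tool_rot: [[0.992, 0.129, -0.0], [0.129, -0.992, 0.0], [-0.0, -0.0, -1.0]]
wrist_force: [-0.7, -0.7, -1.8]
gripper_width: 0.249
finger_force: 20.0
```

arm_command(
  increments=[
    [[0, 0, 0.004, 0], [0, 0, 0, 0]],
  ],
)

```text
time_s: 25.65
tool_pos: [0.4562, 0.0526, 0.1359]
tool_rot: [[0.992, 0.129, -0.0], [0.129, -0.992, 0.0], [-0.0, -0.0, -1.0]]
wrist_force: [-1.1, -0.5, -1.3]
gripper_width: 0.247
finger_force: 20.0
```

arm_command(
  increments=[
    [[0, 0, 0.003, 0], [0, 0, 0, 0]],
  ],
)

```text
time_s: 25.9
tool_pos: [0.4562, 0.0526, 0.1352]
tool_rot: [[0.992, 0.129, -0.0], [0.129, -0.992, 0.0], [-0.0, -0.0, -1.0]]
wrist_force: [-0.7, -0.6, 0.4]
gripper_width: 0.245
finger_force: 20.0
```

arm_command(
  increments=[
    [[0, 0, 0, 0], [0, 0, 0, 0], [0, 0, 0, 0], [0, 0, 0, 0]],
  ],
  gripper=0.55,
)

```text
time_s: 26.4
tool_pos: [0.4563, 0.0526, 0.1353]
tool_rot: [[0.992, 0.129, 0.0], [0.129, -0.992, 0.0], [0.0, -0.0, -1.0]]
wrist_force: [-0.1, -0.3, -0.1]
gripper_width: 0.536
finger_force: 0.0
```

arm_command(
  increments=[
    [[0, 0, -0.08, 0], [0, 0, -0.1, 0], [0, 0, -0.16, 0], [0, 0, -0.16, 0], [-0.1, 0, -0.1, 0], [-0.1, 0, 0, 0], [0, 0.2, 0, 0], [0, 0.2, 0, 0], [0, 0.2, 0, 0], [0, 0.2, 0, 0], [0, 0, 0, 0], [0, 0, 0, 0]],
  ],
)

```text
time_s: 27.9
tool_pos: [0.4324, -0.1516, 0.2852]
tool_rot: [[0.992, 0.129, -0.0], [0.129, -0.992, 0.0], [-0.0, -0.0, -1.0]]
wrist_force: [0.7, 1.1, 0.2]
gripper_width: 0.548
finger_force: 0.0
```

```bash
python3 - <<'E'
from h import *
tilt()
for n in('scene','top'):
    c=load(n[0]+'3');P=pts(c);u,v=proj(c,[.457,.0525,.166]).round().astype(int); q=P[v-25:v+25,u-25:u+25].reshape(-1,3)
    h=cv2.cvtColor(c['pixels'],cv2.COLOR_RGB2HSV)[v-25:v+25,u-25:u+25].reshape(-1,3); k=(h[:,0]>2)&(h[:,0]<20)&(h[:,1]>130)&(h[:,2]>100)&(q[:,2]>.13); print(n,'knob',k.sum(),q[k].mean(0).round(4),'top z',np.percentile(q[k][:,2],95).round(4),'(exp .170)')
c=load('s3');cv2.imwrite('pics/fin.png',cv2.resize(c['pixels'][130:400,150:450,::-1],(660,594),interpolation=cv2.INTER_CUBIC))
E
```

```text
scene [0.4466 0.0365 0.129 ] tilt 0.08 41
top [0.458  0.0529 0.1278] tilt 0.021 176
[ 0.43253743 -0.15097275  0.28517768] [-0.50576348  0.19986119 -0.8868729 ] 28.0
scene knob 181 [0.4689 0.0495 0.1616] top z 0.1723 (exp .170)
top knob 68 [0.459  0.0538 0.1652] top z 0.1719 (exp .170)
```

View pics/fin.png

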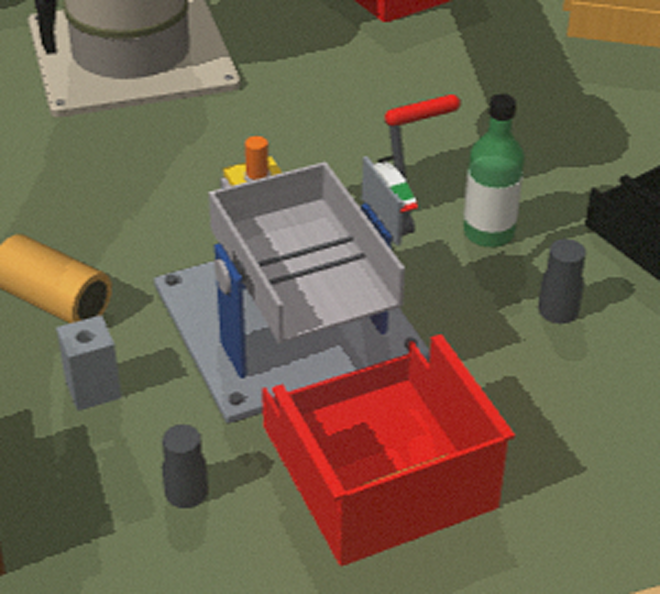

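The picture shows the pin upright through the tab at (257,165) and the tray level. The sockets and bottle are in place, and the arm is clear. I hand in.

```bash
python3 -c "
from h import *
print(arm.finish_job())"
```

```text
the job is handed in; nothing more can be done
None
```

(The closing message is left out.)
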